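# Roll a shaft blank into the V-rail and slide it against the end stop

### The job

Without gripping or lifting it, roll the thick aluminium shaft blank along the bench and up the run-in ramp by pushing on its side, so that it drops into the groove of the V-rail. With it lying in the groove, gently push on its end to slide it along until it is fully against the end stop, then leave it lying there. Leave the other things on the bench where they are.

Things in the scene. Friction and masses are not known exactly. Their poses are not given: they have to be found in the camera images.
- bar: Shaft blank: plain aluminium bar lying level, 44 mm diameter, 140 mm long, 0.4 to 0.8 kg. Origin at its very centre; x along the bar (ends at -70 and +70 mm), y and z turn as it rolls. Slippery (friction about 0.4): pushed on its side it rolls, stops within a few cm when left, rolls back down the ramp. Two fingertips set apart along its side turn it parallel to them.
- rail_home (a point): Where the blank's centre lies when home in the groove and against the end stop, 26.8 mm above the bench. x: level along the groove towards the stop; y: across it towards the fence; z up. The V-rail is low, of steel, fixed. Groove: 120-degree V, 28 mm wide, rims 9.5 mm above the bench, from x = -150 mm (open end) to the stop's face at x = +70 mm.
- ramp_foot (a point): Middle of the V-rail's run-in ramp's foot, on the bench; axes as rail_home. The ramp is as long as the groove (220 mm); from here it rises towards +y to 9.5 mm over 62 mm, then flat 4 mm to the groove's rim; the groove's centre is at y = +80 mm. The blank starts on the bench 65 to 140 mm off on the -y side, within 15 degrees of parallel and 25 to 60 mm short of home along x.
- fence_top (a point): Middle of the top of the fence along the groove's other side: 36 mm tall, 20 mm thick, 220 mm long, its face 27 mm from the groove's centre. The end stop, dark steel, 42 mm tall, 67 mm wide, 16 mm thick, stands across the groove's +x end.
- stub: Bystander: short aluminium stub standing upright, 30 mm diameter, 55 mm tall; origin at the centre of its underside
- ring: Bystander: steel ring gauge lying flat, 64 mm outside, 40 mm bore, 22 mm tall; origin at the centre of its underside
- block: Bystander: aluminium block with two holes, 50 x 40 x 30 mm tall; origin at the centre of its underside
- dowel: Bystander: steel dowel standing upright, 20 mm diameter, 60 mm tall; origin at the centre of its underside
- bush: Bystander: flanged brass bush standing upright, 42 mm flange, 40 mm tall; origin at the centre of its underside
- wrench: Bystander: small steel spanner lying flat, 150 mm long, about 8 mm thick; origin in the middle of its underside, x along its length
- oil: Bystander: small white plastic oil bottle with black cap, closed, 44 mm diameter, 100 mm tall; origin at the centre of its underside
Mind the look-alikes: they are no part of the job. What is shaped like the bar but blue, green or turquoise is not meant.

How it is judged:
On the way, in this order (a step that is already met when the one before it is completed fails the run):
1. the blank has rolled half a turn (angle between bar's own z axis and vertical above 2.3 rad), for 0.03 s.
2. it has rolled on, most of the way to a full turn (angle between bar's own z axis and vertical below 1.4 rad), for 0.03 s.
3. the blank lies in the groove, in line with it (y of bar in the frame of rail_home between -0.004 and 0.004 m and z of bar in the frame of rail_home between -0.0025 and 0.0025 m and angle between the x axis of bar and the x axis of rail_home, either way round below 0.05 rad), for 0.1 s.
At the end, for the whole second after the job is handed in: The blank lies at rest in the groove of the V-rail (centre within 3 mm across and 2 mm in height of its home, axis within 0.04 rad of the groove), its end within 3 mm of the end stop (x of bar in the frame of rail_home between -0.003 and 0.002 m and y of bar in the frame of rail_home between -0.003 and 0.003 m and z of bar in the frame of rail_home between -0.002 and 0.002 m and angle between the x axis of bar and the x axis of rail_home, either way round below 0.04 rad and linear speed of bar below 0.01 m/s and angular speed of bar below 0.2 rad/s); the robot touches nothing.
It fails at once if the blank is lifted or an end of it is raised (centre over 42 mm high, or tilted over 0.2 rad) (height (world z) of bar above 0.042 m or angle between bar's own x axis and vertical below 1.37 rad or angle between bar's own x axis and vertical above 1.77 rad).
It fails at once if the blank is squeezed or rammed (fingers press on it with over 40 N) (contact force between the fingers and bar above 40 N).
It fails at once if a bystander is moved by more than 25 mm or knocked over (distance of any of stub, ring, block, dowel, bush, wrench, oil from where it was at the start of the episode above 0.025 m or angle between any of stub, ring, block, dowel, bush, wrench, oil's own z axis and vertical above 0.5 rad).
It also fails if it takes over 54 s, if anything falls off the work surface, if the arm or the gripper's body presses on something with over 40 N, if the wrist force passes 120 N, or if a joint passes its speed limit or range.

### The arm

A 7-joint arm with a two-finger parallel gripper is mounted at the origin on the work surface. World frame = base frame: x ahead of the robot, y to its left, z up, the work surface at z = 0. Lengths are in m, angles in rad, forces in N, time in s.
With the tool pointing down it reaches from about 0.425 to 0.925 m from the base axis. Payload 6.8 kg.
Tool frame: the origin (TCP) lies midway between the tips of the shut fingers; the grasp point (between the pads) lies 19 mm behind it; z points along the fingers, y is the line along which they close (so a half turn about z gives the same grasp; the last joint's range is limited). The gripper opens to 85 mm and grips with 20 to 120 N. Pads are 22 mm wide; open, the fingers measure 114 mm over their backs; the gripper's body (76 mm by 85 mm) begins 54 mm behind the grasp point. The pads swing forward as they close: fully open they stand 13 mm farther back than shut.
Start: joints at [-1.24, 0.477, 0.022, 1.555, -0.011, 1.109, -0.083], TCP at [0.287, 0.611, 0.231] pointing down, gripper open.
Joint ranges: [-2.96, 2.96], [-0.34, 2.1], [-1.41, 1.46], [0.24, 2.44], [-1.37, 4.51], [0.17, 1.92], [-2.96, 2.96]. Speed limits (rad/s): [2.39, 2.39, 3.14, 3.14, 3.14, 3.14, 3.14].

### API

Orientations are given as a unit quaternion [w, x, y, z].
In Python, from station import bot, imaging gives the robot as it stands.
- The arm moves only by the tool move_arm, never from a script. Its argument "commands" is a list that holds one entry, the list of rows, each a list of 7 numbers: the shift along the tool's x, y, z in m, then the turn, a rotation vector about the tool's x, y, z in degrees, then the finger opening in m, from 0 to 0.0854. In form: [[[x, y, z, rx, ry, rz, grip], ...]]. A call has 1 to 20 rows; each row shifts and turns the commanded pose from where the row before left it, along the tool's axes as they then stand; what a row does not reach is not made up. A row lasts 1/8 s, in which the tool goes at most 62.5 mm and 10.7 degrees, less where a joint would pass 70% of its speed; a pose out of reach is approached as far as the arm can. A call is refused whole if a number of a shift passes 0.0625 or a number of a turn 10.7, either way. A call with a gripper value outside its range is refused whole. The fingers move at their own pace and stop on an object; "squeeze" is the grip in N (left out, the last holds). Time passes only in rows, so rows that do not move let the fingers close. It gives the time, the measured TCP pose, the force, the opening and the grip force at its end, in the units of the state.
- bot.get_obs(): the state, without advancing time (a new reading comes with each control period).
- imaging.read_camera(name): name is "scene" or "top"; returns the picture (420x560x3 uint8, red, green, blue); there is no depth.
- imaging.calibration(name): a dict with "intrinsics" (3x3 intrinsics, pixels), "k1" (the pictures are not rectified: a ray, as slopes to the right and down, at radius r is drawn at 1 + k1 r^2 times it, then the intrinsics apply), "extrinsics" (4x4, takes a point from camera to world coordinates). Camera axes: x right, y down, z forward; pixel columns grow to the right and rows downward; lengths in m; the calibration is good to about 2 mm. A picture is of the moment at which its call begins. calibration takes no time and is no camera call.
- bot.hand_in(): hands the job in; it is judged then, once.
The state is a dict: "t": time; "q": joint angles; "joint_vel": joint speeds; "joint_torque": joint torques, N m; "eef_pos": TCP position; "tool_rot": TCP orientation; "contact_force": force on the tool from outside, world axes, zero at the start; "torque": the same for the moment, N m; "gripper_width": opening from 0.0 (shut) to 1.0 (fully open); "grasp_force": force on a finger pad.
Only numpy, scipy, OpenCV 4.12 (cv2) and the standard library are available. Lean on these libraries where they do the work, as an engineer would, in place of code of your own. Each camera call takes 0.05 s, during which the arm holds its last target. There are 200 camera calls.

## Working session

There is one attempt and no reset: what is moved stays moved. The work goes in short steps, Python scripts to look and compute and a tool call to move; the robot and the scene stay as the last step left them, time stands still between calls to the robot, and variables do not carry over. Pictures are saved under pics/ and viewed, at most 12 in all, crops included, and the job is handed in when it is done.

Besides the shell and the picture viewer there is one more tool, called as name([rows], argument=value, ...), one row to a line, values as JSON. move_arm: Moves the arm, as the interface text tells. Its arguments: {"type":"object","properties":{"commands":{"type":"array","items":{"type":"array","items":{"type":"array","items":{"type":"number"}}}},"squeeze":{"type":"number"}},"required":["commands"]}

```bash
mkdir -p pics
cat > h.py <<'E'
import numpy as np, cv2
from station import bot, imaging
def snap(n,f=None):
    im=imaging.read_camera(n)
    if f: cv2.imwrite('pics/'+f,im[:,:,::-1])
    return im
def ray(n,uv):
    c=imaging.calibration(n);K=np.array(c['intrinsics']);E=np.array(c['extrinsics'])
    uv=np.atleast_2d(np.array(uv,float))
    p=cv2.undistortPoints(uv[:,None],K,np.array([c['k1'],0,0,0.]))[:,0]
    d=np.c_[p,np.ones(len(p))]@E[:3,:3].T
    return E[:3,3],d
def onz(n,uv,z):
    o,d=ray(n,uv); return o+d*((z-o[2])/d[:,2])[:,None]
def proj(n,P):
    c=imaging.calibration(n);E=np.array(c['extrinsics']);Ei=np.linalg.inv(E)
    r=cv2.Rodrigues(Ei[:3,:3])[0]
    return cv2.projectPoints(np.atleast_2d(np.array(P,float)),r,Ei[:3,3],np.array(c['intrinsics']),np.array([c['k1'],0,0,0.]))[0][:,0]
E
python3 - <<'E'
from h import *
a=snap('top','t0.png');b=snap('scene','s0.png')
for n in('top','scene'):print(imaging.calibration(n))
print(bot.get_obs())
E
```

```text
{'intrinsics': array([[524.10318109,   0.        , 272.77015355],
       [  0.        , 524.10318109, 211.04276042],
       [  0.        ,   0.        ,   1.        ]]), 'k1': -0.15241356731922565, 'extrinsics': array([[ 4.15679473e-04, -9.96012235e-01,  8.92157792e-02,
         4.36051864e-01],
       [-9.99998010e-01, -5.88082039e-04, -1.90614555e-03,
        -3.00603749e-02],
       [ 1.95101049e-03, -8.92148093e-02, -9.96010498e-01,
         1.19840850e+00],
       [ 0.00000000e+00,  0.00000000e+00,  0.00000000e+00,
         1.00000000e+00]])}
{'intrinsics': array([[517.07221489,   0.        , 275.47657186],
       [  0.        , 517.07221489, 217.61942012],
       [  0.        ,   0.        ,   1.        ]]), 'k1': -0.04928691682716879, 'extrinsics': array([[-0.2271836 ,  0.61582508, -0.75441837,  1.32226029],
       [ 0.97365499,  0.15921227, -0.16324038,  0.16213463],
       [ 0.01958514, -0.77162875, -0.63577158,  0.71826625],
       [ 0.        ,  0.        ,  0.        ,  1.        ]])}
{'t': 0.1, 'q': array([-1.24010798,  0.47776295,  0.02233388,  1.55633582, -0.01150919,
        1.10929537, -0.08312003]), 'joint_vel': array([-0.00260985, -0.00093735,  0.00132193, -0.00434877,  0.00159603,
        0.00162719,  0.00060056]), 'joint_torque': array([ 4.12962225e-03, -5.97765183e+01,  1.61336862e+00, -2.81953025e+01,
        1.27505607e-02,  5.02859009e-03,  9.31704420e-06]), 'eef_pos': array([0.28654687, 0.61057648, 0.23039932]), 'tool_rot': array([-1.27638296e-04,  2.17636398e-01,  9.76029558e-01, -8.26987402e-04]), 'contact_force': array([-0.4028592 , -0.83839129,  0.25217092]), 'torque': array([-0.00089559, -0.01584482, -0.05931321]), 'grasp_force': 0.0, 'gripper_width': 0.9968911362070481}
```

View pics/t0.png

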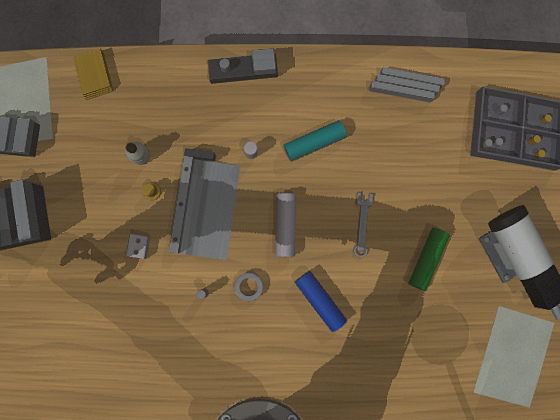

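View pics/s0.png

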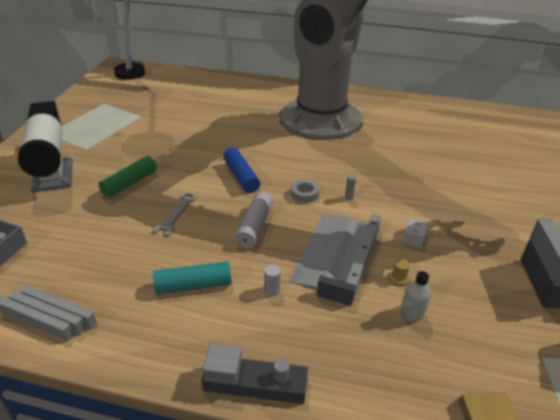

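The top view shows the grey bar at about (285,225). The ramp foot edge runs about (239,165)-(226,259), with the fence at about x=185 and the stop at about (198,155). The turquoise, blue and green cylinders are look-alikes. Next I'll zoom in for precise edges.

Run:
```python
from h import *
t=cv2.imread('pics/t0.png')[140:270,160:310]
cv2.imwrite('pics/t0z.png',cv2.convertScaleAbs(cv2.resize(t,None,fx=4.6,fy=4.6,interpolation=cv2.INTER_CUBIC),alpha=1.5))
s=cv2.imread('pics/s0.png')[185:305,230:390]
cv2.imwrite('pics/s0z.png',cv2.resize(s,None,fx=4.8,fy=4.8,interpolation=cv2.INTER_CUBIC))
```

```text
(no output)
```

View pics/t0z.png

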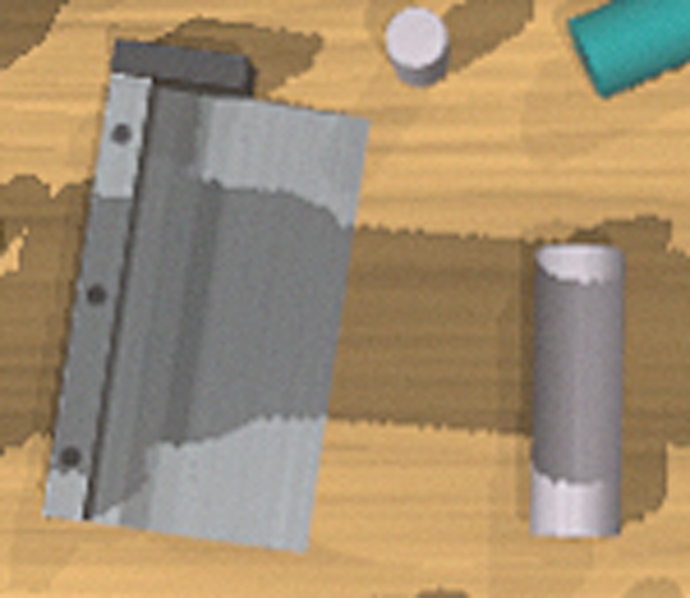

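View pics/s0z.png

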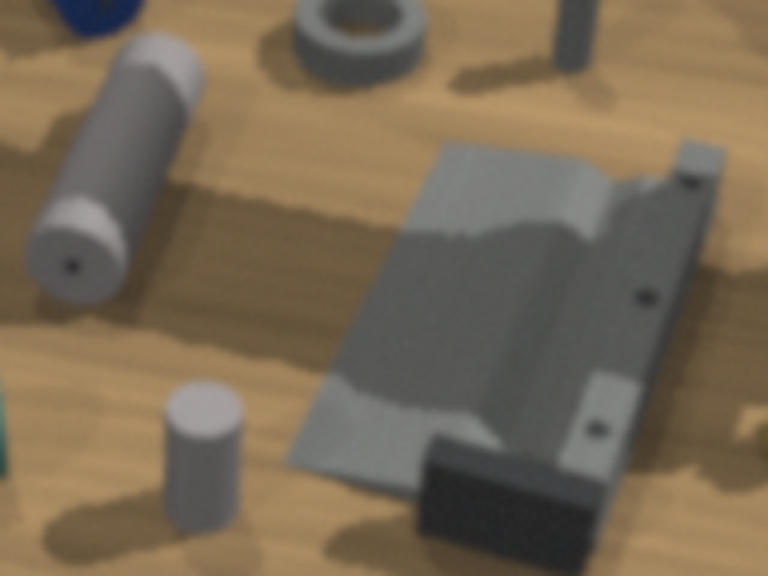

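Top crop: ramp foot edge runs (369,119)-(305,551). Fence top corners are (112,73), (153,80), (85,519) and (44,514). The bar outline is x≈532..622, y≈245..536.

```bash
cat >> h.py <<'E'
def crop2(p): return (np.array(p,float)+.5)/4.6-.5+[160,140]
E
python3 - <<'E'
from h import *
f=onz('top',crop2([(369,119),(305,551)]),0); print('foot',f)
F=onz('top',crop2([(112,73),(153,80),(85,519),(44,514)]),.036); print('fence',F)
d1=f[0]-f[1]; d2=F[1]-F[2];d3=F[0]-F[3]
for d in(d1,d2,d3):print(np.linalg.norm(d),np.degrees(np.arctan2(d[1],d[0])))
yaw=np.mean([np.arctan2(d[1],d[0]) for d in(d1,d2,d3)])
X=np.array([np.cos(yaw),np.sin(yaw)]);Y=np.array([-X[1],X[0]])
foot=f.mean(0)[:2]; fc=F.mean(0)[:2]
print('yaw',yaw,'foot',foot,'foot->fence',(fc-foot)@X,(fc-foot)@Y,'expect 0,117')
# groove centre from both
g=((foot+80*Y/1000)+(fc-37*Y/1000))/2; home=g+X*.04
print('home',home)
B=onz('top',crop2([(535,262),(624,262),(530,534),(620,536)]),.022);print(B)
# stop top near edge etc
print(onz('top',crop2([(322,220)]),0))
m=((B[0]+B[1])/2-(B[2]+B[3])/2)[:2];print('baryaw',np.degrees(np.arctan2(m[1],m[0])))
s=onz('top',crop2([(580,245),(576,537)]),[.035][0]);print('ends',s)
c=B.mean(0)[:2]; print('bar in home',(c-home)@X,(c-home)@Y)
sE=np.array([(80,253),(150,55)])/4.8+[230,185];print('scene face centre',onz('scene',sE[:1],.022))
for n,uv,z in(('stub',(250,148),.055),('ring',(248,287),.022),('dowel',(202,293),.06)):
  p=onz('top',[uv],z)[0];print(n,p,'home frame',(p[:2]-home)@X,(p[:2]-home)@Y)
E
```

```text
foot [[0.64937457 0.04404117 0.        ]
 [0.43254825 0.07454035 0.        ]]
fence [[0.66621335 0.16861558 0.036     ]
 [0.66262399 0.14824223 0.036     ]
 [0.44764029 0.17821466 0.036     ]
 [0.44995537 0.19828997 0.036     ]]
0.218960855713981 -8.006795409469394
0.2170629750949967 -7.936859364003629
0.21828440767515386 -7.8131930268207705
yaw -0.138211738003433 foot [0.54096141 0.05929076] foot->fence -0.0002152569323892508 0.11511795931694324 expect 0,117
home [0.59136549 0.13209977]
[[ 0.57427356 -0.03939947  0.022     ]
 [ 0.57431083 -0.08313359  0.022     ]
 [ 0.44105013 -0.03695677  0.022     ]
 [ 0.44007053 -0.08077763  0.022     ]]
[[0.59803873 0.06727681 0.        ]]
baryaw -1.0278534777852626
ends [[ 0.58108379 -0.06117618  0.035     ]
 [ 0.43955437 -0.05902499  0.035     ]]
bar in home -0.056663570051774845 -0.2018986149484959
scene face centre [[ 0.57276744 -0.05850262  0.022     ]]
stub [0.67893532 0.01835221 0.055     ] home frame 0.1024060067607854 -0.10059818370750485
ring [0.37114953 0.02291396 0.022     ] home frame -0.20307321007537915 -0.13848422999464738
dowel [0.35985114 0.12084724 0.06      ] home frame -0.2277563358909309 -0.04304145662254749
```

move_arm([
  [[-0.0364,-0.0405,0,0,0,0,0.085],[-0.0364,-0.0405,0,0,0,0,0.085],[-0.0364,-0.0405,0,0,0,0,0.085],[-0.0364,-0.0405,0,0,0,0,0.085],[-0.0364,-0.0405,0,0,0,0,0.085],[-0.0364,-0.0405,0,0,0,0,0.085],[-0.0364,-0.0405,0,0,0,0,0.085],[-0.0364,-0.0405,0,0,0,0,0.085],[-0.0364,-0.0405,0,0,0,0,0.085],[-0.0364,-0.0405,0,0,0,0,0.085],[-0.0364,-0.0405,0,0,0,0,0.085],[-0.0364,-0.0405,0,0,0,0,0.085],[-0.0364,-0.0405,0,0,0,0,0.085],[-0.0364,-0.0405,0,0,0,0,0.085],[0,0,0.01,0,0,10,0.085],[0,0,0.01,0,0,10,0.085],[0,0,0.01,0,0,10,0.085],[0,0,0.01,0,0,10,0.085],[0,0,0.01,0,0,10,0.085],[0,0,0,0,0,10,0.085]],
])

```text
t: 2.6
eef_pos: [0.5063, -0.1185, 0.1803]
tool_rot: [-0.001, 0.679, 0.735, -0.001]
contact_force: [-0.6, -0.2, 0.7]
gripper_width: 0.996
grasp_force: 0.0
```

move_arm([
  [[0,0,0.03,0,0,5.5,0.085],[0,0,0.04,0,0,0,0.085],[0,0,0.04,0,0,0,0.085],[0,0,0.03,0,0,0,0.085],[0,0,0.02,0,0,0,0.085],[0,0,0.015,0,0,0,0.085],[0,0,0,0,0,0,0.085]],
])

```text
t: 3.48
eef_pos: [0.5065, -0.1186, 0.0055]
tool_rot: [-0.001, 0.711, 0.703, -0.001]
contact_force: [-0.1, 0.2, -0.1]
gripper_width: 0.997
grasp_force: 0.0
```

Run:
```python
from h import *
a=snap('top');b=snap('scene')
A=cv2.resize(a[140:270,200:340],None,fx=4,fy=4);B=cv2.resize(b[130:260,180:320],None,fx=4,fy=4)
A=A[:,:400] if 0 else A
im=np.hstack([A,B])[:,:,::-1]; im=cv2.resize(im,(800,372)); cv2.imwrite('pics/c1.png',im)
```

```text
(no output)
```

View pics/c1.png

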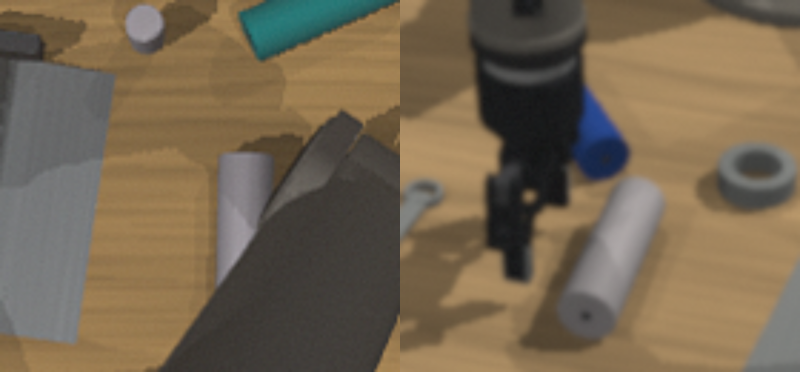

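Left panel: top view, with the bar at about (243,215) mostly hidden by the arm. Right panel: scene view, with the fingers standing just behind the bar's side and clear of it. I'll start rolling.

move_arm([
  [[0.006,0,0,0,0,0,0.085],[0.006,0,0,0,0,0,0.085],[0.006,0,0,0,0,0,0.085],[0.006,0,0,0,0,0,0.085],[0.006,0,0,0,0,0.6,0.085],[0.006,0,0,0,0,0.6,0.085],[0.006,0,0,0,0,0.6,0.085],[0.006,0,0,0,0,0.6,0.085],[0.006,0,0,0,0,0.6,0.085],[0.006,0,0,0,0,0.6,0.085],[0.006,0,0,0,0,0.6,0.085],[0.006,0,0,0,0,0.6,0.085],[0.006,0,0,0,0,0.6,0.085],[0.006,0,0,0,0,0.6,0.085],[0.006,0,0,0,0,0.6,0.085],[0.006,0,0,0,0,0.6,0.085]],
])

```text
t: 5.58
eef_pos: [0.5125, -0.0225, 0.0063]
tool_rot: [-0.0, 0.754, 0.657, 0.0]
contact_force: [0.3, 0.4, -0.2]
gripper_width: 0.995
grasp_force: 0.1
```

Run:
```python
from h import *
a=snap('top');b=snap('scene')
A=cv2.resize(a[140:270,170:310],None,fx=4,fy=4);B=cv2.resize(b[150:280,220:360],None,fx=4,fy=4)
im=np.hstack([A,B])[:,:,::-1]; im=cv2.resize(im,(800,372)); cv2.imwrite('pics/c2.png',im)
```

```text
(no output)
```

View pics/c2.png

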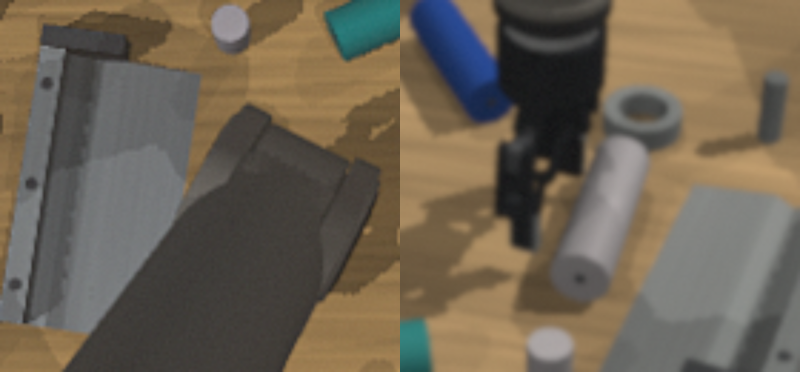

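Run:
```python
from h import *
p=onz('scene',[(283,247.3)],.022)[0][:2];print(p)
X=np.array([np.cos(.1382),-np.sin(.1382)]);Y=np.array([-X[1],X[0]]);h=np.array([.5914,.1321])
T=np.array([.5125,-.0225])
print('end',(p-h)@X,(p-h)@Y,'tcp',(T-h)@X,(T-h)@Y)
```

```text
[0.58237915 0.01881175]
end 0.0066718001454197234 -0.11345082579770364 tcp -0.05684996001969212 -0.16399528055940946
```

The bar has rolled a little ahead and lies roughly parallel to the rail; its end face in the right panel is at (580,278). I'll carry on up the ramp.

move_arm([
  [[0.005,0,0,0,0,0,0.085],[0.005,0,0,0,0,0,0.085],[0.005,0,0,0,0,0,0.085],[0.005,0,0,0,0,0,0.085],[0.005,0,0,0,0,0,0.085],[0.005,0,0,0,0,0,0.085],[0.005,0,0,0,0,0,0.085],[0.005,0,0,0,0,0,0.085],[0.005,0,0,0,0,0,0.085],[0.005,0,0,0,0,0,0.085],[0.005,0,0,0,0,0,0.085],[0.005,0,0,0,0,0,0.085],[0.005,0,0,0,0,0,0.085],[0.005,0,0,0,0,0,0.085],[0.005,0,0,0,0,0,0.085],[0.005,0,0,0,0,0,0.085]],
])

```text
t: 7.68
eef_pos: [0.5233, 0.0566, 0.0063]
tool_rot: [-0.0, 0.754, 0.657, -0.0]
contact_force: [-0.5, -2.6, 1.9]
gripper_width: 0.993
grasp_force: 1.5
```

Run:
```python
from h import *
a=snap('top');b=snap('scene')
A=cv2.resize(a[140:270,170:310],None,fx=4,fy=4);B=cv2.resize(b[170:300,250:390],None,fx=4,fy=4)
im=np.hstack([A,B])[:,:,::-1]; im=cv2.resize(im,(800,372)); cv2.imwrite('pics/c3.png',im)
```

```text
(no output)
```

View pics/c3.png

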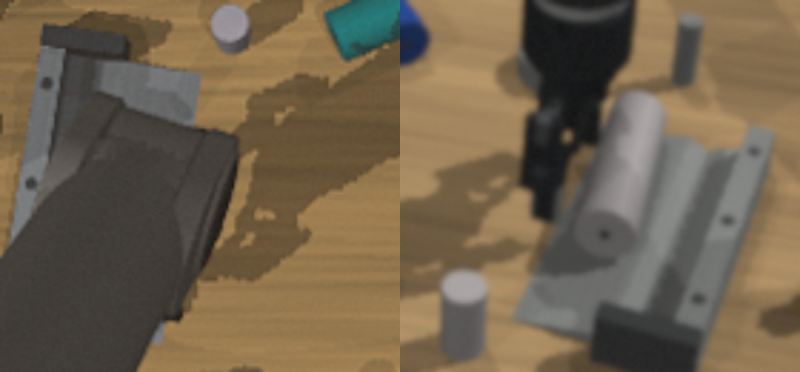

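The bar is on the ramp, pressed against the fingers; its end face in the right panel is at (605,235). I'll go on to the groove.

move_arm([
  [[0.004,0,0,0,0,0,0.085],[0.004,0,0,0,0,0,0.085],[0.004,0,0,0,0,0,0.085],[0.004,0,0,0,0,0,0.085],[0.004,0,0,0,0,0,0.085],[0.004,0,0,0,0,0,0.085],[0.004,0,0,0,0,0,0.085],[0.004,0,0,0,0,0,0.085],[0.003,0,0,0,0,0,0.085],[0.003,0,0,0,0,0,0.085],[0.003,0,0,0,0,0,0.085],[0,0,0,0,0,0,0.085],[0,0,0,0,0,0,0.085]],
])

```text
t: 9.4
eef_pos: [0.5289, 0.0969, 0.0063]
tool_rot: [0.0, 0.754, 0.657, 0.0]
contact_force: [-0.5, -0.3, 0.4]
gripper_width: 0.995
grasp_force: 0.0
```

Run:
```python
from h import *
b=snap('scene')
cv2.imwrite('pics/c4.png',cv2.resize(b[175:300,280:400],None,fx=4,fy=4)[:,:,::-1])
```

```text
(no output)
```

View pics/c4.png

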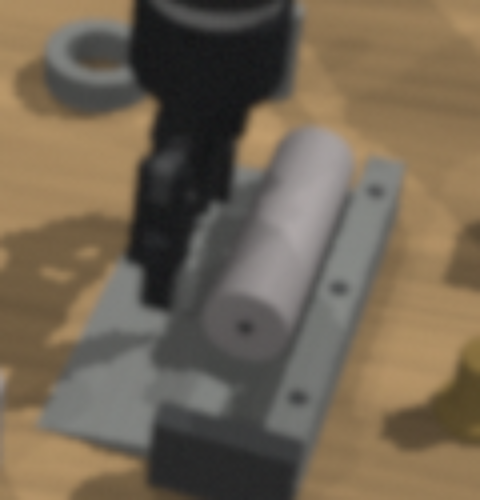

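The bar lies in the groove, with its end face at about (246,327) in this crop and a gap of a few cm to the stop. Next I'll back off, lift, go to the open end and turn 90° with the fingers shut.

move_arm([
  [[-0.01,0,0,0,0,0,0.085],[0,0,-0.03,0,0,0,0.085],[0,0,-0.05,0,0,0,0.05],[0,0,-0.04,0,0,0,0],[0.018,-0.036,0,0,0,0,0],[0.018,-0.036,0,0,0,0,0],[0.0175,-0.036,0,0,0,0,0],[0,0,0,0,0,10,0],[0,0,0,0,0,10,0],[0,0,0,0,0,10,0],[0,0,0,0,0,10,0],[0,0,0,0,0,10,0],[0,0,0,0,0,10,0],[0,0,0,0,0,10,0],[0,0,0,0,0,10,0],[0,0,0,0,0,10,0],[0,0,0,0,0,0,0]],
])

```text
t: 11.58
eef_pos: [0.4278, 0.1539, 0.1261]
tool_rot: [0.001, 0.998, -0.068, 0.0]
contact_force: [-0.1, 0.5, -0.4]
gripper_width: 0.001
grasp_force: 0.0
```

Run:
```python
from h import *
o=bot.get_obs();print(o['eef_pos'],o['q'],o['gripper_width'])
X=np.array([np.cos(.1382),-np.sin(.1382)]);Y=np.array([-X[1],X[0]]);h=np.array([.5914,.1321])
d=o['eef_pos'][:2]-h;w,a,b,c=o['tool_rot'];print(d@X,d@Y,'toolx deg',np.degrees(np.arctan2(2*a*b,a*a-b*b)))
e=onz('scene',[(341.5,256.75)],.0268)[0][:2]-h;print('end',e@X,e@Y)
```

```text
[0.42779344 0.1539045  0.12613087] [-1.38881783  0.52849699  1.18201748  2.21201074 -0.67787526  0.83666342
 -1.473307  ] 0.0005726976771356543
-0.1650504673835247 -0.0009419197799257277 toolx deg -7.8151995441667
end -0.006070287083265884 0.002512449906338277
```

move_arm([
  [[-0.012,0.001,0,0,0,0,0],[0,0,0.03,0,0,0,0],[0,0,0.03,0,0,0,0],[0,0,0.025,0,0,0,0],[0,0,0.02,0,0,0,0],[0,0,0,0,0,0,0]],
])

```text
t: 12.32
eef_pos: [0.4145, 0.1549, 0.0209]
tool_rot: [0.0, 0.998, -0.068, -0.001]
contact_force: [-0.1, 0.7, 0.5]
gripper_width: -0.0
grasp_force: 0.0
```

Run:
```python
from h import *
o=bot.get_obs();print(o['eef_pos'],o['q'],o['tool_rot'])
b=snap('scene');a=snap('top')
B=cv2.resize(b[165:295,280:420],(560,520));A=cv2.resize(a[140:270,150:290],(560,520))
cv2.imwrite('pics/c5.png',cv2.resize(np.hstack([A,B]),(800,372))[:,:,::-1])
```

```text
[0.41445521 0.15494187 0.02085088] [-1.18006443  0.65154704  0.87866113  2.2874344  -0.9316093   0.62152093
 -1.29037459] [ 3.03132584e-04  9.97705937e-01 -6.76868046e-02 -1.12578986e-03]
```

View pics/c5.png

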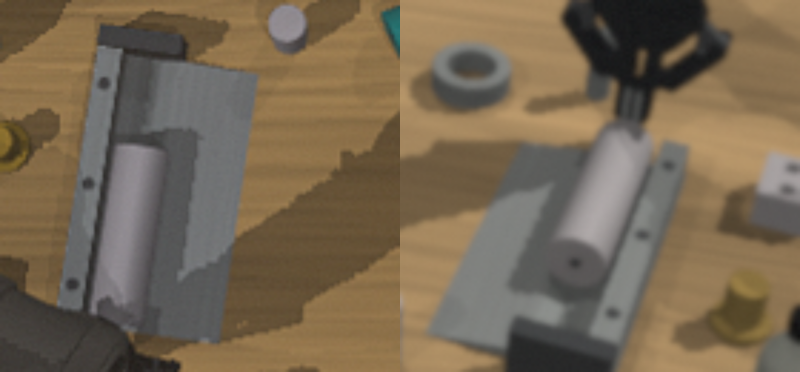

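The bar lies in the groove in line with the rail. Its far end is about 75 mm short of the stop (top panel: end at y≈145, stop face at y≈58), and the shut fingers stand behind the near end. I'll push.

move_arm([
  [[0.005,0,0,0,0,0,0],[0.004,0,0,0,0,0,0],[0.004,0,0,0,0,0,0],[0.003,0,0,0,0,0,0],[0.003,0,0,0,0,0,0],[0.003,0,0,0,0,0,0],[0.003,0,0,0,0,0,0],[0.003,0,0,0,0,0,0],[0.003,0,0,0,0,0,0],[0.003,0,0,0,0,0,0],[0.003,0,0,0,0,0,0],[0.003,0,0,0,0,0,0]],
])

```text
t: 13.92
eef_pos: [0.4557, 0.1499, 0.0213]
tool_rot: [0.0, 0.998, -0.068, -0.0]
contact_force: [-3.1, 0.2, -2.1]
gripper_width: -0.004
grasp_force: 1.1
```

move_arm([
  [[0.004,0,0,0,0,0,0],[0.004,0,0,0,0,0,0],[0.004,0,0,0,0,0,0],[0.004,0,0,0,0,0,0],[0.004,0,0,0,0,0,0],[0.004,0,0,0,0,0,0],[0.004,0,0,0,0,0,0],[0.004,0,0,0,0,0,0],[0.004,0,0,0,0,0,0],[0.004,0,0,0,0,0,0],[0.004,0,0,0,0,0,0],[0.002,0,0,0,0,0,0]],
])

```text
t: 15.42
eef_pos: [0.5015, 0.1436, 0.0213]
tool_rot: [0.0, 0.998, -0.068, 0.0]
contact_force: [-3.3, -0.3, 1.0]
gripper_width: 0.003
grasp_force: 1.8
```

move_arm([
  [[0.001,0,0,0,0,0,0],[0.001,0,0,0,0,0,0],[0.001,0,0,0,0,0,0],[0.001,0,0,0,0,0,0]],
])

```text
t: 15.92
eef_pos: [0.505, 0.1431, 0.0213]
tool_rot: [0.0, 0.998, -0.068, -0.0]
contact_force: [-5.2, -0.2, 1.3]
gripper_width: -0.003
grasp_force: 2.1
```

move_arm([
  [[0.001,0,0,0,0,0,0],[0.001,0,0,0,0,0,0],[0.001,0,0,0,0,0,0]],
])

```text
t: 16.3
eef_pos: [0.508, 0.1427, 0.0213]
tool_rot: [-0.0, 0.998, -0.068, -0.0]
contact_force: [-4.1, -0.2, 1.4]
gripper_width: -0.001
grasp_force: 2.2
```

move_arm([
  [[0.0007,0,0,0,0,0,0],[0.0007,0,0,0,0,0,0]],
])

```text
t: 16.55
eef_pos: [0.5093, 0.1425, 0.0213]
tool_rot: [-0.0, 0.998, -0.068, -0.0]
contact_force: [-4.3, -0.5, 3.1]
gripper_width: -0.002
grasp_force: 2.4
```

move_arm([
  [[0.0007,0,0,0,0,0,0]],
])

```text
t: 16.68
eef_pos: [0.51, 0.1424, 0.0213]
tool_rot: [0.0, 0.998, -0.068, -0.0]
contact_force: [-5.1, -0.8, 1.5]
gripper_width: -0.001
grasp_force: 2.3
```

move_arm([
  [[0.0007,0,0,0,0,0,0],[0.0007,0,0,0,0,0,0]],
])

```text
t: 16.92
eef_pos: [0.5111, 0.1422, 0.0212]
tool_rot: [-0.0, 0.998, -0.068, -0.0]
contact_force: [-7.3, -0.5, 4.1]
gripper_width: -0.0
grasp_force: 3.4
```

move_arm([
  [[0.0006,0,0,0,0,0,0]],
])

```text
t: 17.05
eef_pos: [0.5111, 0.1423, 0.0211]
tool_rot: [-0.0, 0.998, -0.068, -0.001]
contact_force: [-7.4, -0.3, 5.4]
gripper_width: 0.002
grasp_force: 4.1
```

move_arm([
  [[0.0006,0,0,0,0,0,0]],
])

```text
t: 17.18
eef_pos: [0.5111, 0.1423, 0.021]
tool_rot: [-0.0, 0.998, -0.068, -0.002]
contact_force: [-10.6, 0.8, 5.6]
gripper_width: 0.003
grasp_force: 4.9
```

Run:
```python
from h import *
b=snap('scene');a=snap('top')
B=cv2.resize(b[195:305,290:400],(400,400),interpolation=2);A=cv2.resize(a[140:210,165:235],(400,400),interpolation=2)
cv2.imwrite('pics/c6.png',cv2.convertScaleAbs(np.hstack([A,B]),alpha=1.6)[:,:,::-1])
```

```text
(no output)
```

View pics/c6.png

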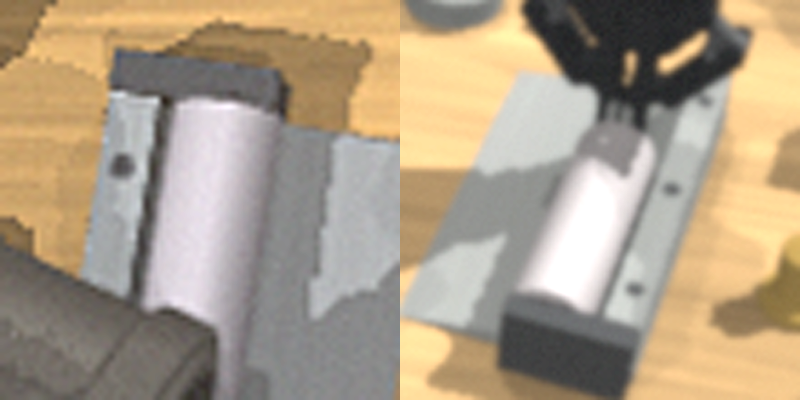

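Both views show the bar's end against the stop, at about (225,103) in the left panel. The tool stalled at the predicted position with the force rising. I'll back away.

move_arm([
  [[-0.002,0,0,0,0,0,0],[-0.004,0,0,0,0,0,0],[-0.01,0,0,0,0,0,0],[-0.02,0,0,0,0,0,0],[-0.01,0,-0.01,0,0,0,0],[0,0,-0.04,0,0,0,0],[0,0,-0.05,0,0,0,0],[0,0,-0.03,0,0,0,0],[0,0,0,0,0,0,0]],
])

```text
t: 18.4
eef_pos: [0.4685, 0.1489, 0.1536]
tool_rot: [-0.001, 0.998, -0.068, 0.002]
contact_force: [-0.3, 0.2, -0.7]
gripper_width: 0.005
grasp_force: 0.0
```

Run:
```python
from h import *
b=snap('scene');a=snap('top')
B=cv2.resize(b[195:305,290:400],(400,400),interpolation=2);A=cv2.resize(a[140:210,165:235],(400,400),interpolation=2)
cv2.imwrite('pics/c7.png',cv2.convertScaleAbs(np.hstack([A,B]),alpha=1.6)[:,:,::-1])
```

```text
(no output)
```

View pics/c7.png

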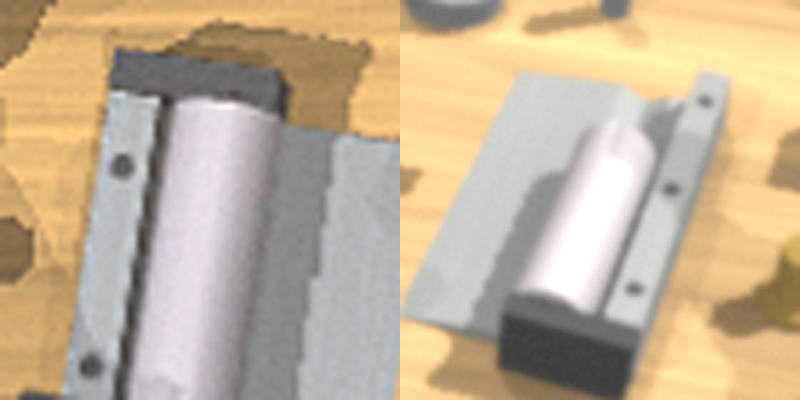

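The bar lies in the groove against the stop, parallel to the fence, and the arm is clear of it.

```bash
python3 -c "
from station import bot
print(bot.hand_in())"
```

```text
the job is handed in; nothing more can be done
None
```

I rolled the blank up the ramp into the V-rail groove, slid it against the end stop, backed the arm clear and handed the job in; the last pictures show it in place, but no verdict was returned.

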